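# Hold the pendulum angle gauge on its set angle on the ridge of the stud block

## Task

Take the pendulum angle gauge out of the divided bin by its knob and stand it upright on the stud block, gently, with the middle of its foot on the middle of the rounded ridge and its foot lying square across the ridge. Then rock it sideways on the ridge, towards the side where the index tab sits, until the swinging pointer settles on the index tab. Finish while holding it there: keep gripping the gauge with its foot pressed lightly on the ridge and do not let go; leave everything else where it is.

Things in the scene. Friction and masses are not known exactly. Their poses are not given: they have to be found in the camera images.
- gauge: the pendulum angle gauge, 0.19 kg: a steel foot bar 30 (x) x 70 (y) x 10 mm high with a flat underside, on it an upright aluminium plate 12 (x) x 76 (y) mm reaching up to 86 mm, on that a black square knob 22 x 22 mm from 86 to 132 mm, all centred on the z axis. Origin: centre of the underside of the foot; z up to the knob; the white dial with the pointer faces -x (towards the robot, within about 25 degrees). It stands in one of the three compartments of the bin
- gauge_knob (a point): the place to grip: centre of the gauge's knob at 112 mm above the underside of the foot (knob 22 x 22 mm, from 86 to 132 mm), axes as the gauge. The fingers may stand left and right of the knob above the plate, or before and behind it
- gauge_foot (a point): centre of the flat underside of the gauge's foot, axes as the gauge
- pointer (a joint): angle of the hanging pointer on the dial, rad; 0 = straight at the foot, positive = tip towards the gauge's +y side. It hangs plumb from a pivot 74 mm above the underside of the foot and swings freely, lightly damped (settles in about 1 s); so leaning the gauge's top towards its -y side by an angle makes it read minus that angle
- index (a joint): angle of the index tab on the dial, rad, same zero and sense as the pointer; -0.45 to -0.22, so always on the gauge's -y side (right, seen from the robot); it stays where it is set
- pointer_tip (a point): tip of the pointer, 46 mm from the pivot, 9.5 mm in front of the plate's middle plane
- index_mark (a point): inner end of the index tab (a small dark tab 5 mm wide with a round screw below), 46 mm from the pivot; the pointer tip lies on this point when the pointer is on the tab
- stud_block: the steel stud block, fixed on the bench: base 70 (x) x 64 (y) x 12 mm, with a 20 mm thick rib along x, 56 mm long, whose top is a half round of 10 mm radius, its crown 52 mm above the bench; the shoulders beside the rib are uneven, 29 mm high on the +y side and 21 mm on the -y side. Origin: centre of the underside, z up
- ridge_top (a point): middle of the crown of the stud block's ridge, 52 mm above the bench; x runs along the ridge, axes as the stud block; the axis of the half round lies 10 mm below. On the left of the work an upright bare sheet-metal splash plate stands on the bench (x about 0.4 m, y from 0.115 to 0.545 m, 0.25 m high); the arm starts near it: rise before swinging over
- bin: grey divided bin, fixed on the bench, 100 (x) x 280 (y) x 35 mm high, walls and floor 4 mm, three compartments about 88 mm wide side by side along y; origin: centre of the underside
- padlock_brass: brass padlock 66 x 42 x 15 mm lying in another compartment; leave it
- collet_2: bare metal collet 21 mm in diameter, 44 mm high, standing in another compartment; leave it
- pot_1: round pot 62 mm in diameter, 35 mm high, standing on the bench; leave it
- tape_1: roll of black tape 55 mm in diameter, 19 mm high, lying on the bench; leave it
- car_fob: black car key fob 35 x 63 x 15 mm lying on the bench; leave it
There are look-alikes about, which are no part of the job. Leave any red look-alike of the gauge alone.

How it is judged:
By the outcome, as a careful person would: the job done as asked, in the order asked, and still so for the second after the job is handed in, while the arm keeps its last pose, push and grip.
It also fails if it takes over 56 s, if anything falls off the work surface, if the arm or the gripper's body presses on something with over 40 N, if the wrist force passes 120 N, or if a joint passes its speed limit or range.

## Robot

A 6-joint arm with a two-finger parallel gripper is mounted at the origin on a cart in front of the work surface, level with it; the furniture and walls round the work are solid. World frame = base frame: x ahead of the robot, y to its left, z up, the work surface at z = 0. Lengths are in m, angles in degrees, forces in N, time in s.
With the tool pointing down it reaches from about 0.4 to 0.825 m from the base axis. Payload 7 kg.
Tool frame: the origin (TCP) lies midway between the tips of the shut fingers; the grasp point (between the pads) lies 19 mm behind it; z points along the fingers, y is the line along which they close (so a half turn about z gives the same grasp; the last joint's range is limited). The gripper opens to 88 mm and grips with 3 to 60 N. Pads are 19 mm wide; open, the fingers measure 130 mm over their backs; the gripper's body (78 mm by 193 mm) begins 47 mm behind the grasp point.
Start: joints at [93.627, 20.546, 0.682, 0, -70.136, -16.507], TCP at [0.15, 0.658, 0.227] pointing down, gripper open.
Joint ranges: [-176.03, 176.03], [-82.01, 121.73], [-58.28, 71.71], [-173.87, 95.51], [-174.79, -0.11], [-173.66, 173.66]. Speed limits (degrees/s): [136.94, 136.94, 172.46, 180, 180, 180].

## Interface

Orientations are given as a 3x3 rotation matrix whose columns are the frame's x, y, z axes.
In Python, from rig import robot gives the robot as it stands. Calls block until the motion is done:
- robot.goto(position, orientation): joint-space move of the TCP to a pose.
- robot.servo_line(position, ori=None, speed=0.15): straight line of the TCP; ori=None keeps the orientation; speed is the mean speed in m/s.
- robot.movej(angles): joint-space move.
- robot.move_gripper(opening): opening from 0.0 (shut) to 1.0 (fully open); the grip force is fixed at half the most; returns when the fingers have stopped.
- robot.dwell(seconds).
- robot.ik(position, orientation): joint angles nearest the present ones, or None.
- robot.grab_frame(name): name is "side" or "top" or "wrist"; returns (picture, depth): 400x640x3 uint8, red, green, blue; 400x640 float32, m along the optical axis (not along the pixel's ray), 0 where there is no reading.
- robot.camera_info(name): a dict with "vfov" (degrees; the focal length in pixels is half the picture's height over the tangent of half this angle, whatever the lens; pixels are square), "cx", "cy" (the principal point, pixels), "k1" (the pictures are not rectified: a ray, as slopes to the right and down, at radius r is drawn at 1 + k1 r^2 times it, then the intrinsics apply), "view" (4x4, takes a point from world to camera coordinates); the wrist camera has in their place "T_tool_cam" (4x4, takes a point from camera to tool coordinates, whose origin is the TCP and whose axes are the flange's). Camera axes: x right, y down, z forward; pixel columns grow to the right and rows downward; lengths in m; the calibration is good to about 2 mm. A picture is of the moment at which its call begins: read the wrist's pose just before it. camera_info takes no time and is no camera call.
A pose or a line that the arm cannot do raises robot.Unreachable and nothing moves.
- robot.job_done(): hands the job in; it is judged then, once.
Readings, each from a call of its own:
- robot.read_t(): time.
- robot.read_qpos(): joint angles.
- robot.read_qvel(): joint speeds.
- robot.read_effort(): joint torques, N m.
- robot.read_position(): TCP position.
- robot.read_tcp_rot(): TCP orientation.
- robot.read_force(): force on the tool from outside, world axes, zero at the start.
- robot.read_ft_torque(): the same for the moment, N m.
- robot.read_grip_width(): opening from 0.0 (shut) to 1.0 (fully open).
- robot.read_finger_force(): force on a finger pad.
Only numpy, scipy, OpenCV 4.12 (cv2) and the standard library are available. Lean on these libraries where they do the work, as an engineer would, in place of code of your own. Each camera call takes 0.05 s, during which the arm holds its last target. There are 200 camera calls.

## Working session

There is one attempt and no reset: what is moved stays moved. The work goes in short steps, each a Python script; the robot and the scene stay as the last script left them, time stands still between calls to the robot, and variables do not carry over. Pictures are saved under pics/ and viewed, at most 10 in all, crops included, and the job is handed in when it is done.

```bash
ls; mkdir -p pics; cat > h.py <<'E'
import numpy as np, cv2
from rig import robot
def K(n):
    c=robot.camera_info(n); f=200/np.tan(np.radians(c["vfov"]/2)); return c,f
def camT(n):
    c,_=K(n)
    if "view" in c: return np.linalg.inv(np.array(c["view"]))
    T=np.eye(4); T[:3,:3]=robot.read_tcp_rot(); T[:3,3]=robot.read_position()
    return T@np.array(c["T_tool_cam"])
def slopes(n,u,v):
    c,f=K(n); xd=(np.asarray(u,float)-c["cx"])/f; yd=(np.asarray(v,float)-c["cy"])/f
    x,y=xd.copy(),yd.copy()
    for _ in range(20):
        s=1+c["k1"]*(x*x+y*y); x,y=xd/s,yd/s
    return x,y
def world(n,u,v,d,T):
    x,y=slopes(n,u,v); d=np.asarray(d)
    return np.stack([x*d,y*d,d],-1)@T[:3,:3].T+T[:3,3]
def cloud(n,d,T):
    v,u=np.mgrid[:400,:640]; P=world(n,u,v,d,T); P[d<=0]=np.nan; return P
def ray(n,u,v,T):
    x,y=slopes(n,u,v); r=np.stack([x,y,np.ones_like(x)],-1)@T[:3,:3].T; return T[:3,3],r
def proj(n,p,T):
    c,f=K(n); q=(np.asarray(p)-T[:3,3])@T[:3,:3]; x,y=q[...,0]/q[...,2],q[...,1]/q[...,2]
    s=1+c["k1"]*(x*x+y*y); return np.stack([c["cx"]+f*x*s,c["cy"]+f*y*s],-1)
def snap(n,name):
    T=camT(n); im,d=robot.grab_frame(n); cv2.imwrite(f"pics/{name}.png",im[...,::-1]); np.savez(f"pics/{name}.npz",im=im,d=d,T=T); return im,d,T
E
python3 - <<'E'
from h import *
for n in("side","top"):
    im,d,T=snap(n,n+"0"); print(n,T.round(3).tolist(),K(n)[1])
print(robot.camera_info("wrist")["T_tool_cam"],robot.read_tcp_rot().round(3) if hasattr(robot.read_tcp_rot(),'round') else robot.read_tcp_rot(),robot.read_t())
E
```

```text
pics
side [[-0.511, -0.719, 0.471, -0.158], [-0.86, 0.427, -0.28, 0.313], [0.0, -0.548, -0.837, 1.277], [0.0, 0.0, 0.0, 1.0]] 501.90647209381905
top [[0.001, -0.981, 0.195, 0.327], [-1.0, -0.002, -0.005, -0.063], [0.006, -0.195, -0.981, 1.075], [0.0, 0.0, 0.0, 1.0]] 455.8026698546148
[[-8.80367178e-04 -9.66837497e-01 -2.55390837e-01  6.84882438e-02]
 [ 9.99999529e-01 -9.55246937e-04  1.69159531e-04  1.52718339e-04]
 [-4.07511092e-04 -2.55390568e-01  9.66837883e-01 -1.58802936e-01]
 [ 0.00000000e+00  0.00000000e+00  0.00000000e+00  1.00000000e+00]] [[ 0.975 -0.223 -0.   ]
 [-0.223 -0.975 -0.001]
 [ 0.     0.001 -1.   ]] 0.1
```

View pics/side0.png

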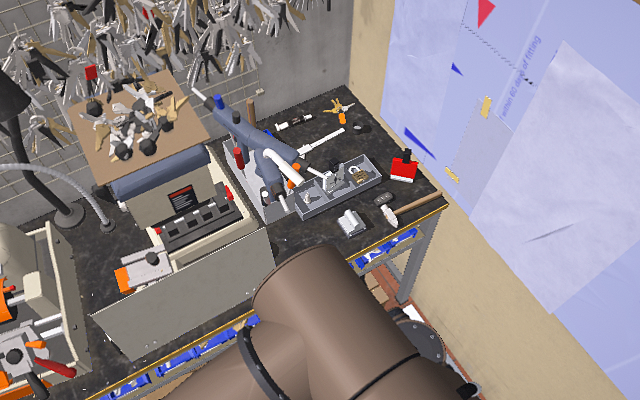

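View pics/top0.png

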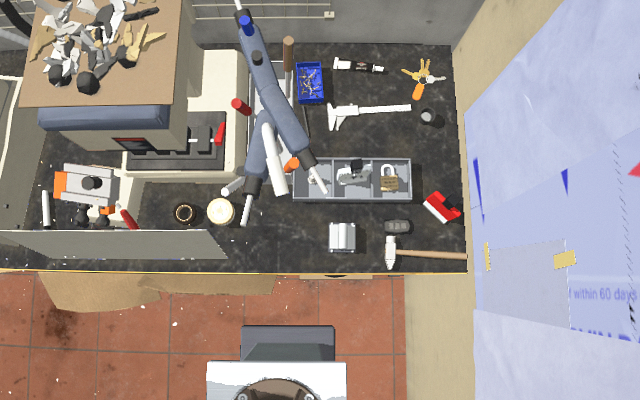

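The bin is at about (352,180) in the top view, with the gauge in the middle compartment at about (354,172). The stud block is at (342,237) and the red look-alike at (441,207). A blue tool arm overhangs the left end of the bin.

```bash
python3 - <<'E'
from h import *
a=np.load("pics/top0.npz");P=cloud("top",a['d'],a['T'])
def med(u,v): return P[v-1:v+2,u-1:u+2].reshape(-1,3)
for n,u,v in [("benchA",380,260),("gauge",353,172),("block",342,230),("blue1",300,140),("blue2",270,80),("white",318,180),("bluelow",310,165),("wh2",275,165),("hammer",391,250),("splash",150,240),("box",120,60),("pot",220,211)]:
    print(n,np.nanmedian(med(u,v),0).round(3))
im=a['im'];s=a['im'][145:265,280:460]
cv2.imwrite("pics/top0c.png",cv2.resize(s,(800,533),interpolation=cv2.INTER_CUBIC)[...,::-1])
Z=P[...,2]
# block: ridge
x,y=P[...,0],P[...,1]
m=(Z>.04)&(Z<.06)&(x>.40)&(x<.56)&(y>-.2)&(y<0); print("ridge",m.sum(),np.nanmean(P[m],0),np.nanmin(P[m],0),np.nanmax(P[m],0))
m=(Z>.05)&(Z<.15)&(x>.5)&(x<.75)&(y>-.22)&(y<-.06); print("gauge pts",m.sum(),np.nanmin(P[m],0),np.nanmax(P[m],0)); 
m=(Z>.115)&(Z<.145)&(x>.5)&(x<.75)&(y>-.22)&(y<-.06); print("knob",m.sum(),np.nanmean(P[m],0),np.nanmin(P[m],0),np.nanmax(P[m],0))
m=(Z>.15)&(x>.4)&(x<.9)&(y>-.35)&(y<.1); print("high",m.sum(),P[m].min(0) if m.any() else 0,P[m].max(0) if m.any() else 0)
E
```

```text
benchA [ 0.382 -0.242  0.001]
gauge [ 0.57  -0.171  0.103]
block [ 0.447 -0.149  0.051]
blue1 [ 0.602 -0.055  0.229]
blue2 [0.722 0.005 0.241]
white [ 0.529 -0.091  0.195]
bluelow [ 0.557 -0.075  0.209]
wh2 [ 0.542 -0.01   0.265]
hammer [ 0.404 -0.265  0.022]
splash [0.411 0.243 0.179]
box [0.666 0.225 0.436]
pot [0.493 0.132 0.034]
ridge 223 [ 0.43614268 -0.15141324  0.04960299] [ 0.4088559  -0.16130838  0.04203013] [ 0.46442289 -0.14236412  0.05704332]
gauge pts 405 [ 0.56816043 -0.21472531  0.0500895 ] [ 0.59295342 -0.13926987  0.14091611]
knob 134 [ 0.57942368 -0.17617629  0.13298324] [ 0.56899064 -0.18938447  0.11504684] [ 0.59262327 -0.16487848  0.14091611]
high 7688 [ 0.4332626  -0.11081273  0.15001187] [0.89574361 0.08668033 0.3060088 ]
```

View pics/top0c.png

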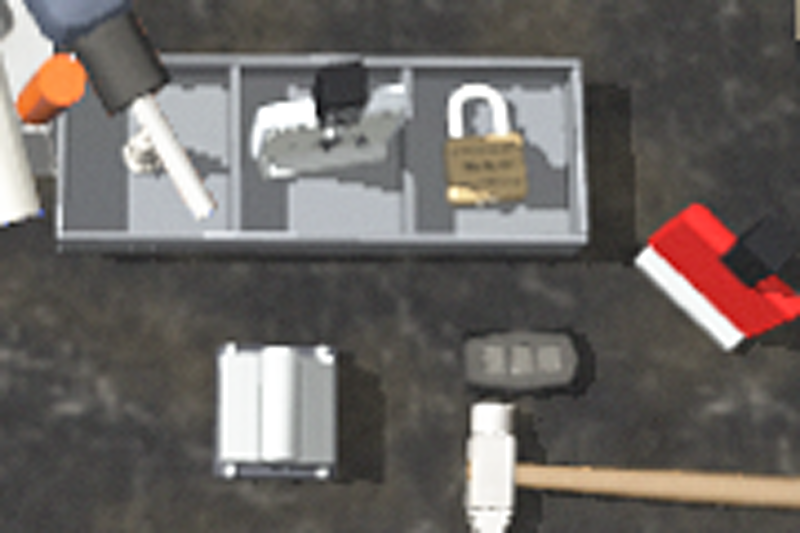

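```bash
cat >> h.py <<'E'
def viewpose(target,az,t,d):
    "TCP pose so that the wrist camera looks at target, tool tilt t from down, horizontal heading az (rad)"
    h=np.array([np.cos(az),np.sin(az),0]); z=np.sin(t)*h-np.array([0,0,np.cos(t)])
    x=-np.cos(t)*h-np.array([0,0,np.sin(t)]); R=np.stack([x,np.cross(z,x),z],1)
    M=np.array(robot.camera_info("wrist")["T_tool_cam"]); a=R@M[:3,2]
    return np.asarray(target)-d*a-R@M[:3,3],R
E
python3 - <<'E'
from h import *
a=np.load("pics/top0.npz");P=cloud("top",a['d'],a['T']);x,y,Z=P[...,0],P[...,1],P[...,2]
m=(Z>.055)&(Z<.1)&(x>.5)&(x<.65)&(y>-.23)&(y<-.13)
print(m.sum());p=P[m]
r=cv2.minAreaRect(p[:,:2].astype(np.float32));print("plate",r); c=p[:,:2]-p[:,:2].mean(0);print(np.linalg.svd(c,full_matrices=False)[2][0],p.mean(0))
m=(Z>.125)&(Z<.145)&(x>.5)&(x<.65)&(y>-.23)&(y<-.13); print("knob",cv2.minAreaRect(P[m][:,:2].astype(np.float32)),P[m].mean(0))
m=(Z>.042)&(Z<.06)&(x>.40)&(x<.5)&(y>-.2)&(y<-.1); print("ridge",cv2.minAreaRect(P[m][:,:2].astype(np.float32)))
for zz in(.15,.2,.25):
    m=(Z>zz)&(x>.35)&(x<.62)&(y>-.35)&(y<.1); q=P[m]; i=q[:,1].argsort()[:3]; print(zz,q[i].round(3).tolist(), 'minx',q[q[:,0].argmin()].round(3))
for az in(0,15,25):
  for t in(20,30,40,50):
    for d in(.24,.28,.34):
        p,R=viewpose([.572,-.178,.065],np.radians(az),np.radians(t),d); q=robot.ik(p,R)
        if q is not None: print(az,t,d,p.round(3),np.round(q))
E
```

```text
229
plate ((0.5784412622451782, -0.1771390587091446), (0.020482167601585388, 0.07567356526851654), 9.179337501525879)
[ 0.1525093  -0.98830204] [ 0.5772691  -0.17441489  0.0814726 ]
knob ((0.5809140801429749, -0.1770450472831726), (0.021889034658670425, 0.022615842521190643), 12.834808349609375) [ 0.58010845 -0.17655603  0.13486767]
ridge ((0.43659111857414246, -0.15183861553668976), (0.018597006797790527, 0.055450428277254105), 89.3071060180664)
0.15 [[0.511, -0.111, 0.188], [0.508, -0.111, 0.192], [0.515, -0.109, 0.19]] minx [0.433 0.047 0.245]
0.2 [[0.565, -0.091, 0.201], [0.567, -0.089, 0.203], [0.564, -0.089, 0.204]] minx [0.433 0.047 0.245]
0.25 [[0.493, -0.032, 0.255], [0.498, -0.032, 0.252], [0.5, -0.032, 0.25]] minx [0.434 0.046 0.252]
0 20 0.24 [ 0.554 -0.178  0.136] [  2.   7. -35.   1. -28. -93.]
0 20 0.28 [ 0.531 -0.178  0.169] [  2.   2. -35.   1. -33. -93.]
0 20 0.34 [ 0.497 -0.178  0.218] [  2.  -4. -34.   1. -41. -93.]
0 30 0.24 [ 0.542 -0.178  0.132] [  2.   3. -47.   6. -11. -97.]
0 30 0.28 [ 0.513 -0.178  0.16 ] [  2.  -3. -47.   4. -16. -96.]
0 30 0.34 [ 0.471 -0
[... 1123 characters left out ...]
  0.169] [ -9.   7. -22. -16. -45. -47.]
25 20 0.34 [ 0.504 -0.21   0.218] [-11.   2. -21. -15. -52. -46.]
25 30 0.24 [ 0.545 -0.191  0.132] [-15.   9. -23. -32. -38. -28.]
25 30 0.28 [ 0.519 -0.203  0.16 ] [-17.   6. -24. -30. -42. -28.]
25 30 0.34 [ 0.481 -0.221  0.203] [-21.   1. -23. -29. -48. -28.]
25 40 0.24 [ 0.534 -0.196  0.126] [-27.  10. -23. -50. -41.  -4.]
25 40 0.28 [ 0.505 -0.21   0.149] [-30.   7. -23. -48. -45.  -4.]
25 40 0.34 [ 0.46  -0.23   0.183] [-35.   3. -23. -46. -51.  -4.]
25 50 0.24 [ 0.525 -0.2    0.118] [-40.  14. -23. -66. -50.  19.]
25 50 0.28 [ 0.493 -0.215  0.135] [-44.  12. -24. -63. -53.  19.]
25 50 0.34 [ 0.443 -0.238  0.16 ] [-50.   9. -24. -60. -59.  18.]
```

```bash
python3 - <<'E'
from h import *
R=np.array(robot.read_tcp_rot()); p=np.array(robot.read_position())
robot.servo_line([p[0],p[1],.40],speed=.3)
robot.servo_line([.06,.48,.45],speed=.3)
q=np.array(robot.read_qpos()); print(q.round(1),robot.read_t())
p2,R2=viewpose([.572,-.178,.065],np.radians(25),np.radians(40),.34)
q[0]=-25; robot.movej(q); print(robot.read_position(),robot.read_t())
robot.goto(p2,R2); robot.dwell(.3); print(robot.read_t(),robot.read_position(),p2)
im,d,T=snap("wrist","w1")
uv=proj("wrist",np.array([.572,-.178,.065]),T);print(uv,K("wrist")[1])
E
```

```text
[106.2  -1.8   1.6  -0.  -93.4 -29.1] 1.6583
[ 0.32167802 -0.3609599   0.44924213] 4.7417
6.275 [ 0.46063646 -0.23038498  0.18384822] [ 0.46036224 -0.23028904  0.18337599]
[315.01924435 197.0268588 ] 319.14364364071224
```

View pics/w1.png

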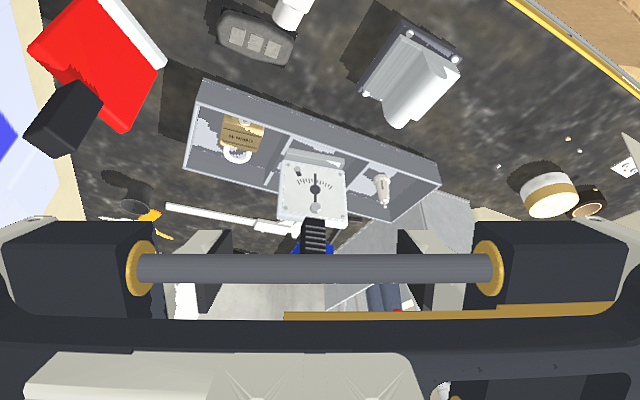

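The wrist view is upside down. The dial is at (312,190), the knob at (315,235) and the stud block at (405,85). I'll move closer to read the index.

```bash
python3 - <<'E'
from h import *
p2,R2=viewpose([.572,-.178,.060],np.radians(22),np.radians(50),.235)
robot.servo_line(p2,R2,speed=.12); robot.dwell(.3); print(robot.read_t(),robot.read_position(),p2,robot.read_force())
im,d,T=snap("wrist","w2")
uv=proj("wrist",np.array([.572,-.178,.06]),T).astype(int);print(uv)
c=cv2.rotate(im,cv2.ROTATE_180)[399-uv[1]-60:399-uv[1]+60,639-uv[0]-75:639-uv[0]+75]
cv2.imwrite("pics/w2c.png",cv2.resize(c,None,fx=5,fy=5,interpolation=cv2.INTER_CUBIC)[...,::-1])
E
```

```text
7.6583 [ 0.52830149 -0.19541621  0.11085281] [ 0.52818198 -0.1953851   0.11027635] [ 0.45331882 -0.08315403  0.69491971]
[314 196]
```

View pics/w2c.png

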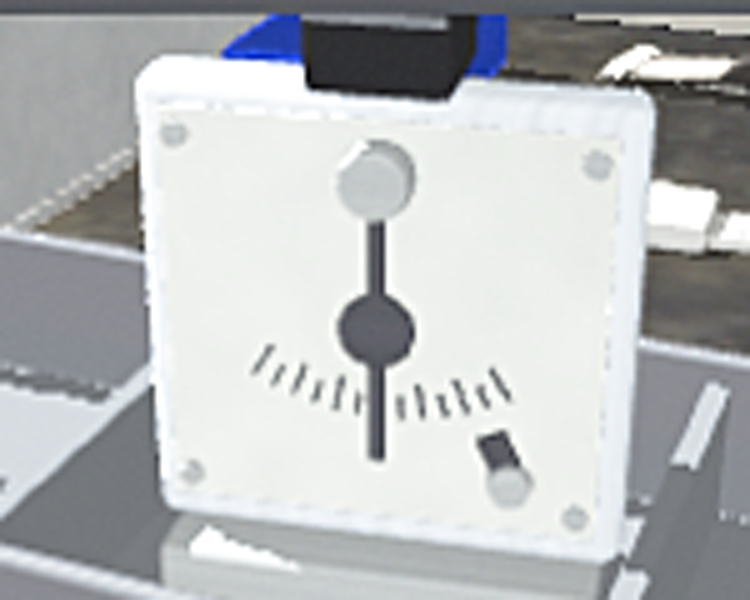

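```bash
cat > fit.py <<'E'
from h import *
from scipy.optimize import least_squares
a=np.load("pics/w2.npz");T=a['T'];uv=np.array([314,196])
def px(c): # crop -> original pixel
    c=(np.array(c,float)+.5)/5-.5; U=639-uv[0]-75+c[...,0]; V=399-uv[1]-60+c[...,1]; return np.stack([639-U,399-V],-1)
pts=px([(174,134),(598,164),(192,471),(575,517),(376,180),(377,459),(491,436),(511,487)])
P=cloud("wrist",a['d'],T)
poly=px([(180,160),(590,190),(570,500),(200,460)]).astype(int)
m=np.zeros((400,640),np.uint8); cv2.fillConvexPoly(m,poly,1); q=P[(m>0)&np.isfinite(P[...,0])]
c=np.median(q,0); q=q[np.abs(q-c).max(1)<.06]; n=np.linalg.svd(q-q.mean(0),full_matrices=False)[2][2]; n*=-np.sign(n[0]); print("dial plane n",n,"yaw",np.degrees(np.arctan2(-n[1],-n[0])),q.mean(0),len(q))
def model(v):
    x,y,z,psi,aw,h1,h2,th,r=v
    L=np.array([[-.007,aw,h1],[-.007,-aw,h1],[-.007,aw,h2],[-.007,-aw,h2],[-.0105,0,.074],[-.0095,0,.028],[-.008,.046*np.sin(th),.074-.046*np.cos(th)],[-.008,r*np.sin(th),.074-r*np.cos(th)]])
    R=np.array([[np.cos(psi),-np.sin(psi),0],[np.sin(psi),np.cos(psi),0],[0,0,1]])
    return L@R.T+[x,y,z]
s=least_squares(lambda v:np.r_[(proj("wrist",model(v),T)-pts).ravel(),(v[3]-.2)*.01],[.58,-.177,.004,.18,.03,.08,.02,-.35,.055])
print("fit",s.x.round(4),"psi",np.degrees(s.x[3]),"index deg",np.degrees(s.x[7])); print(s.fun.round(2))
E
python3 fit.py
python3 - <<'E'
from h import *
a=np.load("pics/w1.npz");P=cloud("wrist",a['d'],a['T']);x,y,Z=P[...,0],P[...,1],P[...,2]
m=(Z>.044)&(Z<.06)&(x>.39)&(x<.49)&(y>-.2)&(y<-.1); print("ridge w1",m.sum(),cv2.minAreaRect(P[m][:,:2].astype(np.float32)),P[m].max(0))
q=P[m]; b=np.polyfit(q[:,0],q[:,1],1); print(b,np.degrees(np.arctan(b[0])))
a=np.load("pics/top0.npz");P=cloud("top",a['d'],a['T']);x,y,Z=P[...,0],P[...,1],P[...,2]
m=(Z>.003)&(Z<.06)&(x>.38)&(x<.49)&(y>-.21)&(y<-.1); print("block top",cv2.minAreaRect(P[m][:,:2].astype(np.float32)))
m=(Z>.044)&(Z<.06)&(x>.39)&(x<.49)&(y>-.2)&(y<-.1);q=P[m]; b=np.polyfit(q[:,0],q[:,1],1); print(b,np.degrees(np.arctan(b[0])),np.percentile(q[:,2],[50,90,99]))
E
```

```text
dial plane n [-0.98714103 -0.15950038 -0.01059284] yaw 9.178417262685041 [ 0.57400146 -0.17907692  0.05407384] 4870
fit [ 0.5833 -0.1758  0.0041  0.1797  0.0312  0.0776  0.0191 -0.3979  0.0545] psi 10.296569932763417 index deg -22.797585125751915
[ 0.09  0.07  0.01 -0.07 -0.06 -0.3  -0.03  0.3   0.09 -0.05  0.12  1.04
 -0.18 -0.99 -0.06  0.03 -0.  ]
ridge w1 1498 ((0.4357418715953827, -0.15200109779834747), (0.020137133076786995, 0.05711649730801582), 89.1288833618164) [ 0.46423399 -0.14202579  0.05397656]
[-0.03121395 -0.14119635] -1.787847275521738
block top ((0.43470442295074463, -0.15535181760787964), (0.10859015583992004, 0.10898877680301666), 89.72938537597656)
[-0.01820649 -0.1436229 ] -1.043039514750776 [0.04995997 0.05343115 0.05547287]
```

```bash
cat >> fit.py <<'E'
def m2(v):
    w=np.r_[v[:7],v[7],v[8]]; M=model(w); psi=v[3]
    R=np.array([[np.cos(psi),-np.sin(psi),0],[np.sin(psi),np.cos(psi),0],[0,0,1]])
    M[5]=R@[-.0095,0,.074-v[9]]+v[:3]; M[6]=R@[-.008,v[10]*np.sin(v[7]),.074-v[10]*np.cos(v[7])]+v[:3]; return M
for f in (.5,5):
  s=least_squares(lambda v:np.r_[(proj("wrist",m2(v),T)-pts).ravel(),(v[9]-.046)*1000*f/5,(v[10]-.046)*1000*f/5,(v[2]-.004)*500],np.r_[s.x[:9],.046,.046])
  print("free r",s.x.round(4),np.degrees(s.x[7]),s.fun.round(2))
E
python3 fit.py
python3 - <<'E'
from h import *
robot.move_gripper(1.0)
R=np.array(robot.read_tcp_rot());p=np.array(robot.read_position())
robot.servo_line(p-.13*R[:,2],speed=.25)
s,c=np.sin(np.radians(10)),np.cos(np.radians(10))
G=np.array([[s,-c,0],[-c,-s,0],[0,0,-1.]])
robot.goto([.582,-.1765,.26],G); print(robot.read_t(),np.round(robot.read_qpos(),1))
robot.servo_line([.582,-.1765,.097],speed=.12); print(robot.read_t(),robot.read_force(),robot.read_position())
im,d,T=snap("wrist","w3")
E
```

```text
dial plane n [-0.98714103 -0.15950038 -0.01059284] yaw 9.178417262685041 [ 0.57400146 -0.17907692  0.05407384] 4870
fit [ 0.5833 -0.1758  0.0041  0.1797  0.0312  0.0776  0.0191 -0.3979  0.0545] psi 10.296569932763417 index deg -22.797585125751915
[ 0.09  0.07  0.01 -0.07 -0.06 -0.3  -0.03  0.3   0.09 -0.05  0.12  1.04
 -0.18 -0.99 -0.06  0.03 -0.  ]
free r [ 0.5836 -0.1757  0.004   0.1731  0.0313  0.0775  0.019  -0.3992  0.0546
  0.0471  0.0452] -22.87086631901957 [ 0.01  0.17 -0.04 -0.16 -0.13 -0.16 -0.07  0.16  0.09  0.01  0.11  0.01
  0.14 -0.07 -0.12  0.05  0.11 -0.08 -0.  ]
free r [ 0.5834 -0.1758  0.0041  0.1759  0.0312  0.0776  0.0191 -0.3988  0.0545
  0.0465  0.0455] -22.850268231851107 [ 0.05  0.12 -0.02 -0.12 -0.1  -0.22 -0.05  0.22  0.09 -0.05  0.11  0.47
  0.01 -0.46 -0.1   0.04  0.52 -0.5   0.04]
9.6583 [  1.6  13.3  -5.3  -0.1 -71.6   8.5]
11.1667 [-0.29958275 -0.45042291  0.87847942] [ 0.58252279 -0.17656495  0.09778073]
```

View pics/w3.png

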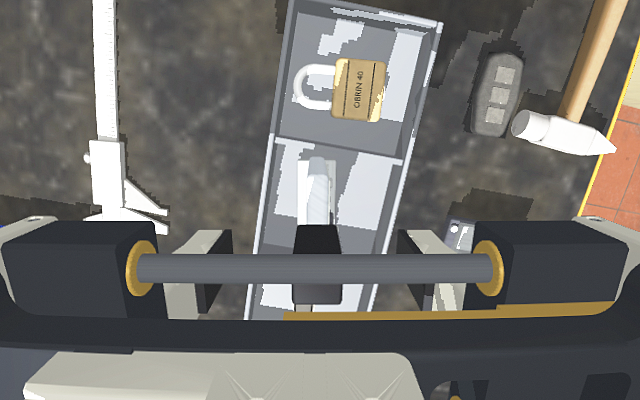

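Index is at −22.85°. The knob is centred between the open fingers at about (317,262). Gripping and lifting.

```bash
python3 - <<'E'
from h import *
robot.move_gripper(0.0); print(robot.read_grip_width(),robot.read_finger_force(),robot.read_t(),robot.read_position())
im,d,T=snap("wrist","w4")
p=np.array(robot.read_position())
robot.servo_line([p[0],p[1],.13],speed=.08)
robot.servo_line([p[0],p[1],.25],speed=.2); print(robot.read_t(),robot.read_force(),robot.read_grip_width())
s,c=np.sin(np.radians(-1)),np.cos(np.radians(-1))
G=np.array([[s,-c,0],[-c,-s,0],[0,0,-1.]])
robot.servo_line([.436,-.1525,.25],G,speed=.12)
robot.dwell(.3); print(robot.read_t(),robot.read_position(),robot.read_force(),np.round(robot.read_qpos(),1))
robot.servo_line([.436,-.1525,.17],speed=.1); robot.dwell(.3)
im,d,T=snap("wrist","w5"); print(robot.read_t(),robot.read_force(),robot.read_ft_torque())
a=np.load("pics/w4.npz")['im']; 
o=np.hstack([a[90:330,200:440],im[90:330,200:440]]); cv2.imwrite("pics/cmp.png",cv2.resize(o,None,fx=1.6,fy=1.6)[...,::-1])
E
```

```text
0.25132784694953486 29.927605390548706 12.2583 [ 0.5819056  -0.17649643  0.09696323]
13.625 [ 0.67632017 -0.35353801 -1.97560013] 0.25127898335320487
15.3083 [ 0.4361426  -0.15253919  0.24977711] [ 0.42074457 -0.30132021 -2.31863614] [  5.2  -0.9 -22.8  -0.  -68.2  -6.3]
16.6083 [-0.10858606 -0.34737781 -1.01853673] [ 0.06963404 -0.08623717 -0.01449335]
```

View pics/cmp.png

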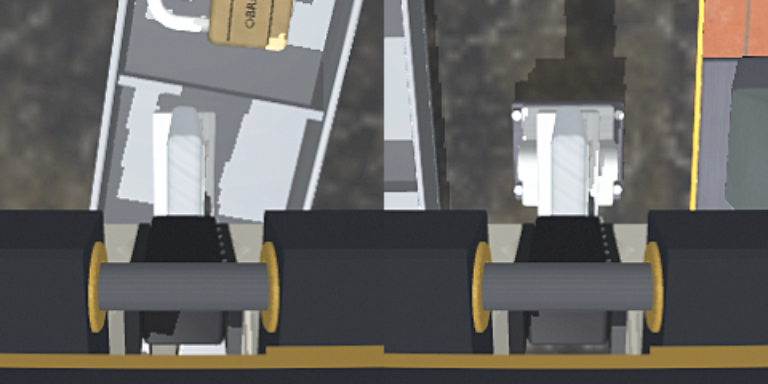

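The two crops match: the plate sits in the same place relative to the gripper, so there was no slip. The gauge also lies centred over the block in x. I'll check the block's yaw and y from this depth image, then lower it.

```bash
python3 - <<'E'
from h import *
a=np.load("pics/w5.npz");P=cloud("wrist",a['d'],a['T']);x,y,Z=P[...,0],P[...,1],P[...,2]
box=(x>.37)&(x<.50)&(y>-.21)&(y<-.17)
for lo,hi in((.007,.016),(.017,.026)):
    m=box&(Z>lo)&(Z<hi); print(lo,m.sum(),P[m].min(0).round(4),P[m].max(0).round(4))
# -y edge of base: lowest-y point per column bin
m=box&(Z>.006)&(Z<.026); q=P[m]; e=[]
for b in np.arange(.405,.467,.004):
    k=q[np.abs(q[:,0]-b)<.002]
    if len(k): e.append((b,np.percentile(k[:,1],2)))
e=np.array(e); f=np.polyfit(e[:,0],e[:,1],1); print("edge y",np.polyval(f,.436),"-> centre y",np.polyval(f,.436)+.032,"yaw",np.degrees(np.arctan(f[0])))
robot.servo_line([.436,-.1525,.150],speed=.05); robot.dwell(.4)
b=np.mean([robot.read_force() for _ in range(10)],0); print("base",b)
z=.150
while z>.139:
    z-=.0007; robot.servo_line([.436,-.1525,z],speed=.01); robot.dwell(.08)
    F=np.mean([robot.read_force() for _ in range(5)],0)-b; print(round(z,4),F.round(2),round(robot.read_position()[2],4))
    if F[2]>2: break
print(robot.read_t(),robot.read_ft_torque())
E
```

```text
0.007 330 [ 0.4011 -0.1843  0.0071] [ 0.4704 -0.17    0.0159]
0.017 295 [ 0.4078 -0.1822  0.0187] [ 0.4636 -0.1703  0.0232]
edge y -0.18367987695598717 -> centre y -0.15167987695598717 yaw -0.58312007331568
base [ 0.02890402 -0.07391348 -1.80319017]
0.1493 [-0.41  0.24 -0.77] 0.1493
0.1486 [ 0.58  0.2  -0.07] 0.1486
0.1479 [-0.33 -0.27 -0.08] 0.1479
0.1472 [ 0.68  0.99 -0.66] 0.1472
0.1465 [-0.12 -0.69  0.58] 0.1465
0.1458 [ 0.09 -0.47 -0.42] 0.1458
0.1451 [0.25 0.81 0.39] 0.1451
0.1444 [-2.29  0.59  6.73] 0.1448
20.225 [0.40048286 0.71344618 0.01148555]
```

Contact came at TCP z ≈ 0.145, which matches the 52 mm crown. The block centre is y = −0.1517. Now I'll roll the gauge in small steps with force regulation.

```bash
cat > rock.py <<'E'
from h import *
a=np.array([np.cos(np.radians(-1)),np.sin(np.radians(-1)),0]); yax=np.array([-a[1],a[0],0]); zax=np.array([0,0,1.])
s,c=a[1],a[0]; G=np.array([[s,-c,0],[-c,-s,0],[0,0,-1.]])
C=np.array([.436,-.152,.1449-.093-.010]); base=np.array([.03,-.07,-1.8])
def pose(th,dl):
    n=-np.sin(th)*yax+np.cos(th)*zax; t=np.cos(th)*yax+np.sin(th)*zax
    R=cv2.Rodrigues(a*th)[0]@G
    return C+(.010+.093+dl)*n+(.010*th-.0005)*t,R,n,t
def force(k=8):
    f=[]
    for _ in range(k): robot.dwell(.01); f.append(robot.read_force())
    return np.mean(f,0)-base
def lean():
    z=-np.array(robot.read_tcp_rot())[:,2]; return np.degrees(np.arctan2(-z@yax,z[2]))
E
python3 - <<'E'
from rock import *
print("lean0",lean()); dl=0.
for th in np.r_[np.arange(2,22.1,2),22.85]:
    p,R,n,t=pose(np.radians(th),dl); robot.servo_line(p,R,speed=.02); robot.dwell(.05)
    for _ in range(3):
        F=force(); fn=F@n
        if 2<fn<7: break
        dl+=np.clip((fn-4)/20,-.3,.3)*1e-3; p,R,n,t=pose(np.radians(th),dl); robot.servo_line(p,R,speed=.01); robot.dwell(.05)
    print(th,"fn %.1f ft %.1f fx %.1f dl %.2fmm lean %.2f"%(fn,F@t,F@a,dl*1e3,lean()),round(robot.read_t(),1))
    if abs(fn)>25: break
im,d,T=snap("wrist","w6"); print(robot.read_grip_width(),robot.read_ft_torque())
A=np.load("pics/w5.npz")['im']
o=np.hstack([A[90:330,200:440],im[90:330,200:440]]); cv2.imwrite("pics/cmp2.png",cv2.resize(o,None,fx=1.6,fy=1.6)[...,::-1])
E
```

```text
lean0 -0.010735276224695124
2.0 fn 3.1 ft 0.2 fx 0.7 dl -0.23mm lean 2.00 21.4
4.0 fn 4.6 ft 1.4 fx 0.4 dl -0.23mm lean 3.98 21.8
6.0 fn 5.0 ft 1.4 fx -0.2 dl -0.23mm lean 5.96 22.2
8.0 fn 5.5 ft 1.7 fx -0.2 dl -0.23mm lean 7.96 22.7
10.0 fn 5.2 ft 2.2 fx -0.4 dl -0.23mm lean 9.97 23.1
12.0 fn 5.5 ft 2.4 fx -0.5 dl -0.23mm lean 11.97 23.5
14.0 fn 5.6 ft 2.7 fx -0.4 dl -0.23mm lean 13.97 23.9
16.0 fn 4.4 ft 2.3 fx -0.6 dl -0.23mm lean 15.97 24.4
18.0 fn 2.4 ft 0.1 fx 0.2 dl -0.34mm lean 17.98 25.2
20.0 fn 2.2 ft 1.0 fx 0.2 dl -0.34mm lean 19.97 25.6
22.0 fn 2.2 ft -0.2 fx -0.1 dl -0.46mm lean 21.98 26.4
22.85 fn 3.8 ft 2.5 fx -0.1 dl -0.46mm lean 22.87 26.7
0.24754279021195294 [-0.416229   -0.05007315 -0.04436517]
```

View pics/cmp2.png

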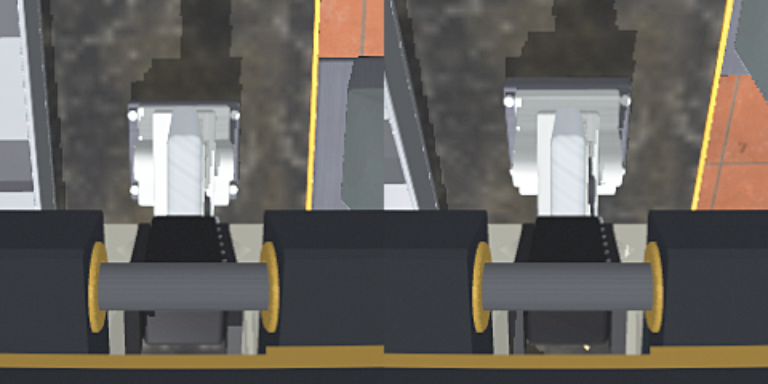

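```bash
python3 - <<'E'
from h import *
M=np.array(robot.camera_info("wrist")["T_tool_cam"])
g={}
for k in("w4","w5","w6"):
    a=np.load(f"pics/{k}.npz"); g[k]=cv2.cvtColor(a['im'],cv2.COLOR_RGB2GRAY)
    P=cloud("wrist",a['d'],M)  # tool frame
    m=(np.abs(P[...,1])<.0045)&(P[...,0]>.014)&(P[...,0]<.05)
    q=P[m]; t=q[(q[:,2]>.003)&(q[:,2]<.013)&(q[:,0]<.033)]   # plate top (z tool ~ .007)
    e=q[(q[:,2]>.02)&(q[:,2]<.075)&(q[:,0]>.03)]            # plate -y edge
    print(k,len(t),"top slope deg",np.degrees(np.arctan(np.polyfit(t[:,0],t[:,2],1)[0])) if len(t)>9 else 0,np.median(t[:,2]) if len(t) else 0,"edge",len(e),np.degrees(np.arctan(np.polyfit(e[:,2],e[:,0],1)[0])) if len(e)>9 else 0,np.median(e[:,0]) if len(e) else 0)
def bnd(im,u): # strongest vertical-gradient rows, subpixel, along column band
    col=cv2.GaussianBlur(im,(1,3),0)[:,u-4:u+5].mean(1); return col
for u in(303,315):
    for k in g: print(u,k,g[k][150:232,u-3:u+4].mean(1).round().astype(int).tolist())
E
```

```text
w4 585 top slope deg -0.13341315935810877 0.006429686853135358 edge 270 9.203222174786898 0.037932598356916744
w5 577 top slope deg -0.046378969544889126 0.006440552634830982 edge 179 0.07623306250102815 0.03787434521297335
w6 577 top slope deg 0.1683604749985849 0.006480831052345926 edge 172 -0.15868101966402362 0.0375915654960576
303 w4 [131, 133, 133, 132, 133, 132, 132, 131, 132, 134, 178, 254, 255, 254, 254, 253, 252, 250, 246, 241, 239, 239, 237, 233, 227, 229, 233, 236, 234, 233, 233, 237, 237, 236, 236, 237, 237, 236, 235, 234, 234, 235, 236, 236, 237, 237, 236, 236, 236, 236, 236, 237, 236, 236, 235, 234, 235, 236, 236, 236, 236, 236, 235, 235, 235, 235, 236, 236, 235, 236, 237, 238, 240, 245, 181, 40, 26, 34, 35, 35, 34, 34]
303 w5 [66, 65, 67, 74, 81, 102, 144, 186, 166, 138, 180, 255, 255, 254, 254, 253, 252, 248, 245, 242, 240, 240, 238, 234, 228, 230, 234, 237, 236, 234, 239, 239, 238, 238, 238, 238, 238, 238, 237, 236, 235, 236, 237, 238, 238, 238, 237, 237, 237, 237, 237, 237, 238, 237, 236, 236, 236, 237, 238, 237, 237, 237, 237, 236, 237, 237, 237, 237, 237, 237, 23
[... 989 characters left out ...]
, 177, 191, 213, 220, 221, 223, 225, 225, 224, 224, 225, 226, 228, 229, 229, 229, 229, 228, 229, 229, 229, 228, 226, 224, 224, 224, 226, 228, 228, 229, 229, 227, 228, 228, 228, 228, 227, 226, 226, 225, 226, 227, 228, 228, 228, 227, 226, 227, 227, 230, 244, 153, 39, 29, 35, 35, 35, 36, 36]
315 w6 [187, 193, 182, 179, 179, 179, 177, 180, 181, 181, 182, 181, 182, 181, 181, 182, 181, 182, 183, 182, 182, 182, 181, 179, 193, 213, 221, 224, 225, 227, 228, 227, 227, 227, 229, 230, 231, 232, 232, 231, 231, 231, 231, 231, 230, 229, 227, 226, 226, 228, 230, 230, 231, 231, 230, 230, 230, 230, 230, 230, 229, 228, 228, 228, 229, 230, 230, 231, 230, 229, 229, 229, 232, 243, 182, 72, 25, 34, 36, 36, 37, 35]
```

Slip in the hand is at most 0.2°. I'll make a last independent check with the side camera.

```bash
python3 - <<'E'
from rock import *
n="side"; im,d,T=snap(n,"s7"); th=np.radians(23)
_,_,nn,t=pose(th,0); foot=C+.010*nn+.010*th*t
L=lambda x,y,z: foot+x*a+y*t+z*nn
for nm,p in dict(pivot=(-.0105,0,.074),tip=(-.0095,.046*np.sin(-th),.074-.046*np.cos(th)),foot=(0,0,0)).items(): print(nm,proj(n,L(*p),T).round(1))
u=proj(n,L(0,0,.06),T).astype(int); c=im[u[1]-25:u[1]+25,u[0]-32:u[0]+32]
w=np.load("pics/w6.npz")['im'][130:235,270:390]
o=np.hstack([cv2.resize(c,(400,312),interpolation=cv2.INTER_CUBIC),cv2.resize(w,(357,312),interpolation=cv2.INTER_CUBIC)])
cv2.imwrite("pics/s7c.png",o[...,::-1]); print(u,robot.read_t(),force(),lean())
E
```

```text
pivot [365.1 200.7]
tip [363.7 209.3]
foot [352.8 215.2]
[361 201] 26.8417 [0.15897603 0.6739583  4.4296406 ] 22.8540338092879
```

View pics/s7c.png

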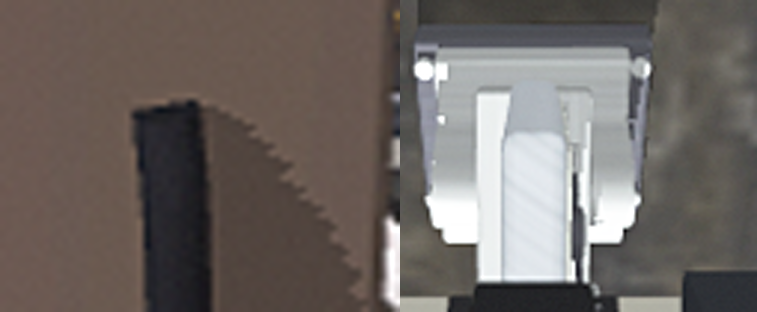

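The arm blocks the side camera. The wrist crop shows the plate and foot square to the block, and the readings agree (lean 22.85°, press about 4 N), so I'll let the pointer settle and hand in.

```bash
python3 - <<'E'
from rock import *
robot.dwell(1.5); print(force(),lean(),robot.read_grip_width(),robot.read_t()); print(robot.job_done())
E
```

```text
[0.35745757 1.17429529 6.09292288] 22.84842345932294 0.2503133915818347 28.475
the job is handed in; nothing more can be done
None
```

I handed the job in at 28.5 s: the gauge is still gripped, rocked 22.85° on the ridge to match the measured index angle of −22.85°, with its foot pressed on at about 6 N. I could not see the pointer on the tab directly in the final pose, because the arm blocked the side camera.

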